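# Close the short pigment tins in the lid press

### The arm

A 7-joint arm with a two-finger parallel gripper is mounted at the origin on a cart in front of the work surface, level with it; the furniture and walls round the work are solid. World frame = base frame: x ahead of the robot, y to its left, z up, the work surface at z = 0. Lengths are in m, angles in rad, forces in N, time in s.
With the tool pointing down it reaches from about 0.425 to 0.925 m from the base axis. Payload 6.8 kg.
Tool frame: the origin (TCP) lies at the very end of the fingers, on their centre line; the grasp point (between the pads) lies bot.grip_point_offset behind it (bot.grip_point_offset is the distance from the TCP to the grasp point, in m); z points along the fingers, y is the line along which they close (so a half turn about z gives the same grasp; the last joint's range is limited). The gripper opens to 85 mm and grips with 20 to 120 N. Pads are 22 mm wide; open, the fingers measure 114 mm over their backs; the gripper's body (76 mm by 85 mm) begins 54 mm behind the grasp point. The pads swing forward as they close: fully open they stand 13 mm farther back than shut.
Start: joints at [1.205, 0.477, 0.022, 1.555, -0.011, 1.109, -0.083], TCP at [0.172, -0.653, 0.231] pointing down, gripper open.
Joint ranges: [-2.96, 2.96], [-0.34, 2.1], [-1.41, 1.46], [0.24, 2.44], [-1.37, 4.51], [0.17, 1.92], [-2.96, 2.96]. Speed limits (rad/s): [2.39, 2.39, 3.14, 3.14, 3.14, 3.14, 3.14].

### API

Orientations are given as a unit quaternion [w, x, y, z].
In Python, from station import bot, imaging gives the robot as it stands. The module is installed in compiled form; this text tells all that it offers.
- The arm moves only by the tool carry_out, never from a script. Its argument "targets" is one flat list of numbers, 5 for each row, row after row: the closure in counts, from 0 (fully open) to 255 (shut), then the shift along the world's x, y, z in mm, then the turn about the world's z in degrees. A call has 1 to 20 rows; each row shifts and turns the commanded pose from where the row before left it; what a row does not reach is not made up. A row lasts 1/10 s, in which the tool goes at most 50 mm and 8.59 degrees, less where a joint would pass 70% of its speed; a pose out of reach is approached as far as the arm can. A call is refused whole if a number of a shift passes 50 or a number of a turn 8.59, either way. A call with a gripper value outside its range is refused whole. The fingers move at their own pace and stop on an object; "newtons" is the grip in N (left out, the last holds). Time passes only in rows, so rows that do not move let the fingers close. It gives the time, the measured TCP pose, the force, the opening and the grip force at its end, in the units of the state.
- bot.get_obs(): the state, without advancing time (a new reading comes with each control period).
- imaging.read_camera(name): name is "side" or "top"; returns a dict with "frame" (480x640x3 uint8, red, green, blue), "fov_y" (degrees; the focal length in pixels is half the picture's height over the tangent of half this angle, whatever the lens; pixels are square), "cx", "cy" (the principal point, pixels), "k1" (the pictures are not rectified: a ray, as slopes to the right and down, at radius r is drawn at 1 + k1 r^2 times it, then the intrinsics apply), "pose" (4x4, takes a point from camera to world coordinates). Camera axes: x right, y up, looking along -z (the intrinsics and any distortion apply to the point x, -y, -z); pixel columns grow to the right and rows downward; lengths in m; the calibration is good to about 2 mm. A picture is of the moment at which its call begins. There is no depth.
- bot.hand_in(): hands the job in; it is judged then, once.
The state is a dict: "t": time; "q": joint angles; "joint_vel": joint speeds; "joint_torque": joint torques, N m; "eef_pos": TCP position; "tool_rot": TCP orientation; "contact_force": force on the tool from outside, world axes, zero at the start; "torque": the same for the moment, N m; "gripper_width": opening from 0.0 (shut) to 1.0 (fully open); "grasp_force": force on a finger pad.
Only numpy, scipy, OpenCV 4.12 (cv2) and the standard library are available. Lean on these libraries where they do the work, as an engineer would, in place of code of your own. Each camera call takes 0.05 s, during which the arm holds its last target. There are 200 camera calls.

### The job

Close the short pigment tins in the bench lid press. The press is still set for tall tins: draw its size slide fully to the short-tin end stop, stand all the short tins upright in the shuttle (one to a nest), push the shuttle fully home and press the palm head right down to its stop so that every lid goes home; do not push the lids in with the fingers. Then draw the shuttle fully out again and stand the closed tins upright in the wooden tray, leaving the size slide at the short-tin stop and the other things on the bench where they are.

Things in the scene. Friction and masses are not known exactly. Their poses are not given: they have to be found in the camera images.
- press: the bench lid press, fixed to the bench: grey base plate 260 x 260 x 12 mm (from y = -150 to +110 mm), two columns and a crosshead (256 mm long, 44 mm deep, top at 138 mm above the bench). Origin: underside, mid-length; its x axis runs along the crosshead (roughly away from the robot), its y axis is the shuttle's direction of travel (roughly to the robot's left). The crosshead and plunger are at y = +85 mm.
- shuttle (a joint): position of the shuttle in m: 0 = drawn fully out to the loading end (nests 170 mm from the crosshead's centre line, open from above), 0.17 = pushed fully home against its end stop (nests under the platen). Moves along the press's +y; friction about 2 N, stays where it is left.
- shuttle_floor (a point): middle of the shuttle's nest floor, 22 mm above the bench; axes parallel to the press's. The shuttle is an aluminium tray with three square nests in a row along x (centres at x = -66, 0 and +66 mm), 62 mm inside, rims 8 mm high and 4 mm thick.
- shuttle_grip (a point): the shuttle's black grip, 58 mm above the bench: an upright plate 56 mm along x, 12 mm thick along y, its top 15 mm above this point and its foot 43 mm below it; it stands 130 mm on the near side (-y) of the nests
- size_slide (a joint): position of the size slide in m: 0 = set for tall tins (its 12 mm steel stop plate lies under the plunger's collar and stops the plunger after 6 mm), 0.045 = drawn fully to the end stop for short tins (plate clear, full stroke). Moves along the press's -x, towards the robot; friction about 1.5 N, stays where it is left.
- size_grip (a point): the size slide's black grip on top of the crosshead, 168 mm above the bench: a block 26 mm along x, 12 mm thick along y, its top 17 mm above this point, standing free 18 mm below it
- plunger (a joint): travel of the plunger in m: 0 = up (at rest, spring returned), 0.018 = down at its stop. The spring resists with 4 N, rising to 8 N at the stop; each loose lid under the platen adds about 2.5 N.
- palm_head (a point): middle of the top of the plunger's black palm head (49 mm wide mushroom, flat on top), 196.5 mm above the bench when up. Its platen, a steel bar 190 x 50 mm under the crosshead, comes down on the lids of all tins in the shuttle when the shuttle is home.
- tin_1_mid (a point): short metal tin, 54 mm across and 55 mm tall without its lid, 0.1 to 0.2 kg, paper band, round; the point is at its centre, half-way up the can (27.5 mm above its underside); z is its axis. Two or three of these tins are there, the rest absent.
- tin_1_lid (a joint): press-in lid of tin_1: how far it has been pushed in, in m: 0 = sitting loose, 6.5 mm proud of the rim; 0.006 = fully home, practically flush. Stays where it is left; needs about 2.5 N to move, and only moves along the tin's axis.
- tin_1_cap: the lid disc itself on tin_1, 43 mm across; origin in its middle, 6.5 mm below its top, at the level of the can's rim while loose
- tin_2_mid (a point): short metal tin, 54 mm across and 55 mm tall without its lid, 0.1 to 0.2 kg, paper band, round; the point is at its centre, half-way up the can (27.5 mm above its underside); z is its axis. Two or three of these tins are there, the rest absent.
- tin_2_lid (a joint): press-in lid of tin_2: how far it has been pushed in, in m: 0 = sitting loose, 6.5 mm proud of the rim; 0.006 = fully home, practically flush. Stays where it is left; needs about 2.5 N to move, and only moves along the tin's axis.
- tin_2_cap: the lid disc itself on tin_2, 43 mm across; origin in its middle, 6.5 mm below its top, at the level of the can's rim while loose
- tin_3_mid (a point): short metal tin, 54 mm across and 55 mm tall without its lid, 0.1 to 0.2 kg, paper band, round; the point is at its centre, half-way up the can (27.5 mm above its underside); z is its axis. Two or three of these tins are there, the rest absent.
- tin_3_lid (a joint): press-in lid of tin_3: how far it has been pushed in, in m: 0 = sitting loose, 6.5 mm proud of the rim; 0.006 = fully home, practically flush. Stays where it is left; needs about 2.5 N to move, and only moves along the tin's axis.
- tin_3_cap: the lid disc itself on tin_3, 43 mm across; origin in its middle, 6.5 mm below its top, at the level of the can's rim while loose
- tray: loose open wooden tray, outside 142 (x) x 202 (y) x 34 mm, walls 6 mm, floor 6 mm; origin under its centre. Inside 130 x 190 mm: three tins fit in a row along its y, 60 mm apart.
- mug: white mug, 94 mm tall, a bystander; origin under its centre
- jar: small glass jar, 58 mm across, 68 mm tall, a bystander; origin under its centre
- tall_tin: a taller tin (67 mm) of the same kind, closed already, a bystander that is left alone; origin under its centre
Not all that is in view belongs to the job. What is shaped like the part that bears tin_3_mid but orange is not meant.

How it is judged:
On the way, in this order (a step that is already met when the one before it is completed fails the run):
1. the size slide is at the short-tin stop, every short tin stands in a nest, and the shuttle is fully home (value of joint size_slide above 0.042 m and value of joint shuttle above 0.167 m and x of tin_1_mid in the frame of shuttle_floor between -0.075 and 0.075 m and y of tin_1_mid in the frame of shuttle_floor between -0.009 and 0.009 m and z of tin_1_mid in the frame of shuttle_floor between 0.0195 and 0.0355 m and angle between each of tin_1_mid, tin_2_mid, tin_3_mid's own z axis and vertical below 0.15 rad and x of tin_2_mid in the frame of shuttle_floor between -0.075 and 0.075 m and y of tin_2_mid in the frame of shuttle_floor between -0.009 and 0.009 m and z of tin_2_mid in the frame of shuttle_floor between 0.0195 and 0.0355 m and x of tin_3_mid in the frame of shuttle_floor between -0.075 and 0.075 m and y of tin_3_mid in the frame of shuttle_floor between -0.009 and 0.009 m and z of tin_3_mid in the frame of shuttle_floor between 0.0195 and 0.0355 m), for 0.2 s.
2. the plunger is pressed down to its stop with the shuttle home (value of joint plunger above 0.0165 m and value of joint shuttle above 0.167 m), for 0.2 s.
3. the shuttle is drawn fully out again and every lid is home (value of joint shuttle below 0.006 m and value of joint each of tin_1_lid, tin_2_lid, tin_3_lid above 0.0045 m), for 0.2 s.
At the end, for the whole second after the job is handed in: every short tin stands upright (within 9 degrees) on the floor of the tray with its lid pushed at least 4.5 of 6 mm in; size slide within 3 mm of the short-tin stop; shuttle within 6 mm of fully out; plunger up (all of step 3 and x of tin_1_mid in the frame of tray between -0.045 and 0.045 m and y of tin_1_mid in the frame of tray between -0.075 and 0.075 m and z of tin_1_mid in the frame of tray between 0.0255 and 0.0415 m and angle between each of tin_1_mid, tin_2_mid, tin_3_mid's own z axis and vertical below 0.15 rad and x of tin_2_mid in the frame of tray between -0.045 and 0.045 m and y of tin_2_mid in the frame of tray between -0.075 and 0.075 m and z of tin_2_mid in the frame of tray between 0.0255 and 0.0415 m and x of tin_3_mid in the frame of tray between -0.045 and 0.045 m and y of tin_3_mid in the frame of tray between -0.075 and 0.075 m and z of tin_3_mid in the frame of tray between 0.0255 and 0.0415 m and value of joint size_slide above 0.042 m and value of joint plunger below 0.003 m); the robot touches nothing.
It fails at once if a lid is pushed by the fingers (over 4 N) (contact force between any of tin_1_cap, tin_2_cap, tin_3_cap and the fingers above 4 N).
It fails at once if a bystander (mug, jar, tall tin) is moved more than 5 cm (distance of any of mug, jar, tall_tin from where it was at the start of the episode above 0.05 m).
Of tin_1, tin_2, tin_3 only 2 to 3 are there at a start; the rules pass over those that are not, and their reading is None.
At some moment in a run one of tin_1, tin_2, tin_3, tray may be knocked a few centimetres aside while the robot is not near it.
It also fails if it takes over 210 s, if anything falls off the work surface, if the arm or the gripper's body presses on something with over 40 N, if the wrist force passes 120 N, or if a joint passes its speed limit or range.

## Working session

There is one attempt and no reset: what is moved stays moved. The work goes in short steps, Python scripts to look and compute and a tool call to move; the robot and the scene stay as the last step left them, time stands still between calls to the robot, and variables do not carry over. Pictures are saved under pics/ and viewed, at most 16 in all, crops included, and the job is handed in when it is done.

Besides the shell and the picture viewer there is one more tool, called after "Emit:" as name(argument=value, ...) on one line, values as JSON. carry_out: Moves the arm, as the interface text tells. Its arguments: {"type":"object","properties":{"targets":{"type":"array","items":{"type":"number"}},"newtons":{"type":"number"}},"required":["targets"]}

```bash
mkdir -p pics; cat > h.py <<'E'
import numpy as np, cv2
from station import bot, imaging
def cam(n):
    c=imaging.read_camera(n); f=240/np.tan(np.radians(c['fov_y'])/2)
    c['K']=np.array([[f,0,c['cx']],[0,f,c['cy']],[0,0,1]]); c['D']=np.array([c['k1'],0,0,0,0.]); c['pose']=np.array(c['pose']); return c
def ray(c,uv):
    p=cv2.undistortPoints(np.array([[uv]],float),c['K'],c['D'])[0,0]
    d=c['pose'][:3,:3]@np.array([p[0],-p[1],-1]); return c['pose'][:3,3],d/np.linalg.norm(d)
def atz(c,uv,z):
    o,d=ray(c,uv); return o+d*(z-o[2])/d[2]
def tri(c1,u1,c2,u2):
    o1,d1=ray(c1,u1);o2,d2=ray(c2,u2)
    s=np.linalg.lstsq(np.c_[d1,-d2],o2-o1,rcond=None)[0]
    a=o1+s[0]*d1;b=o2+s[1]*d2; return (a+b)/2,np.linalg.norm(a-b)
def proj(c,P):
    P=np.atleast_2d(P); q=(P-c['pose'][:3,3])@c['pose'][:3,:3]; q=q*[1,-1,-1]
    return cv2.projectPoints(q,np.zeros(3),np.zeros(3),c['K'],c['D'])[0][:,0]
def save(c,n): cv2.imwrite('pics/'+n,c['frame'][:,:,::-1])
E
python3 - <<'E'
from h import *
for n in('top','side'):
    c=cam(n);save(c,n+'0.png');print(n,c['pose'].round(3).tolist(),c['fov_y'],c['k1'],c['cx'],c['cy'])
s=bot.get_obs();print(s,bot.grip_point_offset)
E
```

```text
top [[0.014, 0.998, -0.06, 0.516], [-1.0, 0.014, 0.01, -0.063], [0.011, 0.06, 0.998, 1.534], [0.0, 0.0, 0.0, 1.0]] 44.846963841832 -0.16045201176514487 319.5262377435771 239.4168970917744
side [[0.997, -0.017, 0.078, 0.7], [0.076, 0.509, -0.857, -1.28], [-0.025, 0.86, 0.509, 0.85], [0.0, 0.0, 0.0, 1.0]] 45.27247965716436 0.05535680667094568 306.0472705061092 244.44359072942024
{'t': 0.1, 'q': array([ 1.20491727,  0.47770436,  0.02236198,  1.55634303, -0.01149593,
        1.10931374, -0.08310244]), 'joint_vel': array([-4.58623937e-05, -2.94164837e-03,  1.04934046e-03, -3.52206665e-03,
       -3.50861658e-04,  9.27929184e-04, -3.20422140e-04]), 'joint_torque': array([ 3.60804959e-03, -5.97761106e+01,  1.61296964e+00, -2.81955010e+01,
        1.27021325e-02,  5.04994081e-03, -3.66959489e-05]), 'eef_pos': array([ 0.17192086, -0.65218763,  0.23043613]), 'tool_rot': array([-8.02158813e-04,  9.91704754e-01,  1.28534077e-01, -1.70157829e-04]), 'contact_force': array([ 0.18740021,  0.14955852, -1.39065583]), 'torque': array([0.01716095, 0.01214857, 0.00338947]), 'grasp_force': 0.0, 'gripper_width': 1.0005683114159913} 0.0187
```

View pics/top0.png

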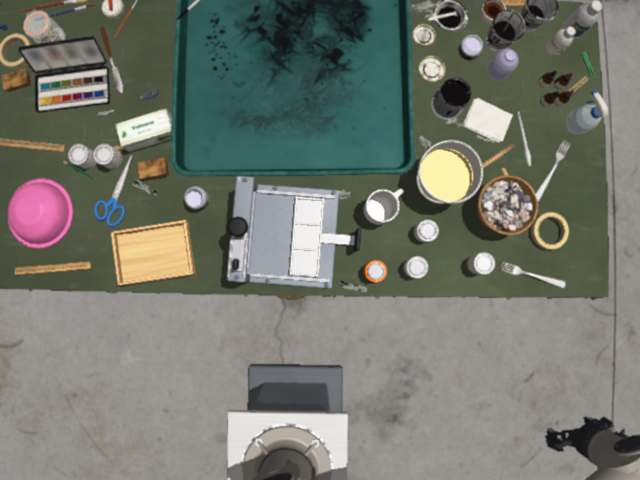

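View pics/side0.png

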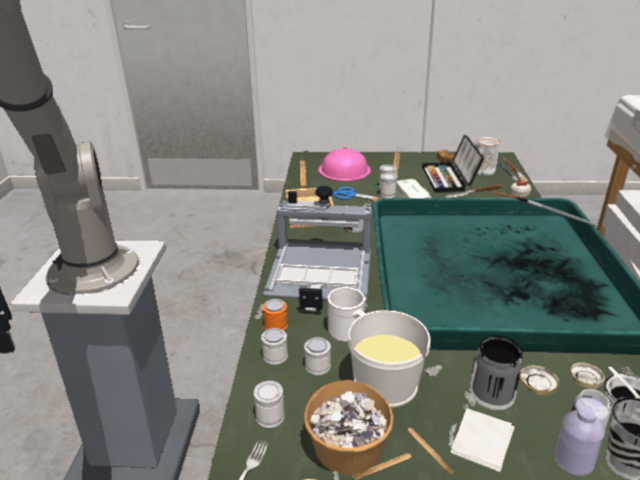

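```bash
python3 - <<'E'
from h import *
t=cam('top');s=cam('side')
a=t['frame'][205:295,340:510];b=s['frame'][290:440,235:365];
a=cv2.resize(a,None,fx=4,fy=4,interpolation=2);b=cv2.resize(b,None,fx=4,fy=4,interpolation=2)
d=cv2.resize(t['frame'][130:300,60:220],None,fx=3,fy=3,interpolation=2)
cv2.imwrite('pics/ca.png',a[:,:,::-1]);cv2.imwrite('pics/cb.png',b[:,:,::-1]);
p=cv2.resize(t['frame'][165:300,215:375],None,fx=5,fy=5*.88,interpolation=2)[:600]
cv2.imwrite('pics/cp.png',p[:,:,::-1])
E
```

```text
(no output)
```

View pics/ca.png

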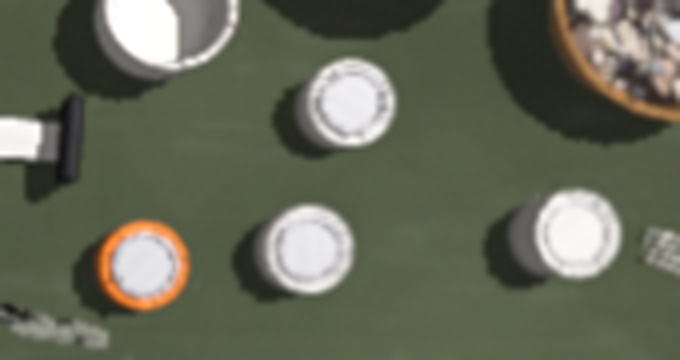

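View pics/cb.png

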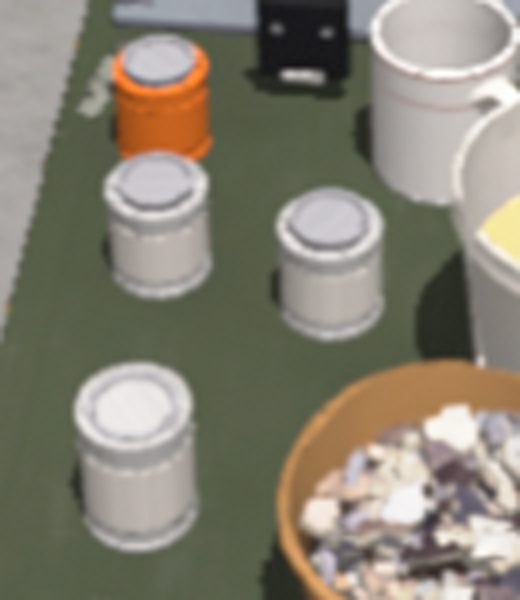

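View pics/cp.png

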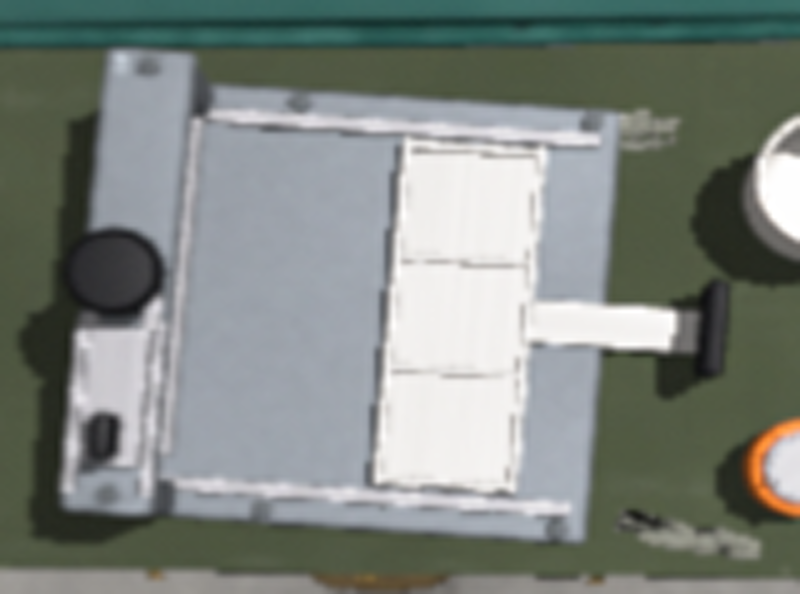

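```bash
python3 - <<'E'
from h import *
t=cam('top');s=cam('side')
for n,u,v in[('A lid',(427.8,229.8),(317.1,344.1)),('B lid',(416.6,266.6),(273.8,334.6)),('tall',(483.8,263),(268.1,391)),('palm',(237.5,226),(324,189)),('sgrip',(235.3,264),(292.5,191.5)),('shgrip',(357.5,239),(311,288.5))]:
    print(n,tri(t,u,s,v))
for n,u,z in [('palm',(237.5,226),.1965),('sgrip',(235.3,264),.185),('shgrip',(357.5,239),.073),('cornerF',(338.,191.2),.012),('cornerN',(331.,287.6),.012)]:print(n,atz(t,u,z))
for n,uv in [('t1',(112,230)),('t2',(192,221)),('t3',(194,275)),('t4',(117,285))]:print(n,atz(t,uv,.034))
g=t['frame'][130:290,60:215];g2=s['frame'][140:300,260:400]
g=np.hstack([cv2.resize(g,None,fx=2.5,fy=2.5),cv2.resize(g2,(400,400))])
cv2.imwrite('pics/cl.png',g[:,:,::-1])
E
```

```text
A lid (array([ 0.6333013 , -0.35457494,  0.05875316]), np.float64(0.0005852406621301401))
B lid (array([ 0.53874402, -0.32625396,  0.05716071]), np.float64(0.0006192604518547611))
tall (array([ 0.54993576, -0.49945221,  0.06571631]), np.float64(2.7496673620716132e-05))
palm (array([0.62537525, 0.11427802, 0.19413075]), np.float64(0.00038606680391105335))
sgrip (array([0.53883392, 0.11908155, 0.18345939]), np.float64(0.002930215927681741))
shgrip (array([ 0.60731319, -0.17292997,  0.07167405]), np.float64(0.001469550155536905))
palm [0.62498955 0.11394416 0.1965    ]
sgrip [0.5373568  0.11867896 0.185     ]
shgrip [ 0.60650024 -0.17291464  0.073     ]
cornerF [ 0.73589572 -0.12486806  0.012     ]
cornerN [ 0.48212363 -0.10954603  0.012     ]
t1 [0.62345688 0.46886104 0.034     ]
t2 [0.64970904 0.2549343  0.034     ]
t3 [0.5095088  0.24606953 0.034     ]
t4 [0.47937072 0.4507003  0.034     ]
```

View pics/cl.png

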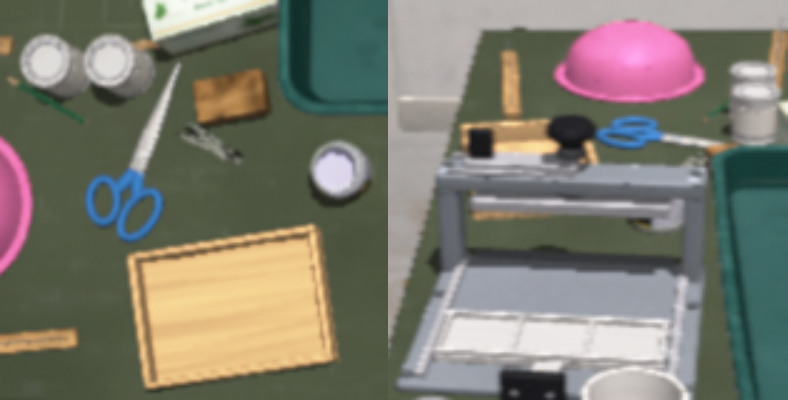

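```bash
cat > fit.py <<'E'
from h import *
from scipy.optimize import least_squares
t=cam('top');s=cam('side')
cp=lambda x,y:((x+.5)/5-.5+215,(y+.5)/4.4-.5+165)
F=[(114,270,0,85,196.5,0),(617,117,130,-150,12,0),(582,541,-130,-150,12,0),(107,48,128,107,138,0),(196,52,128,63,138,0),(60,508,-128,107,138,0),(155,512,-128,63,138,0),
(402,136,101,-50,30,1),(547,146,101,-120,30,1),(516,493,-101,-120,30,1),(374,487,-101,-50,30,1),(714,328,0,-215,73,1)]
def P(p,X,Y,Z,sh):
    Y=Y+sh*p[3]*1e3;c,q=np.cos(p[2]),np.sin(p[2]);return [p[0]+(c*X-q*Y)/1e3,p[1]+(q*X+c*Y)/1e3,Z/1e3]
def res(p):
    return np.ravel([proj(t,P(p,X,Y,Z,sh))[0]-cp(x,y) for x,y,X,Y,Z,sh in F])
r=least_squares(res,[.62,.03,-.06,0.005],loss='soft_l1');p=r.x
print('press',p.round(4),np.degrees(p[2]));print(r.fun.reshape(-1,2).round(1).tolist())
print('palm',P(p,0,85,196.5,0),'grip',P(p,0,-215,58,1),'nests',[np.round(P(p,x,-85,22,1),4) for x in(-66,0,66)])
print('side proj palm',proj(s,P(p,0,85,196.5,0)),'shgrip top',proj(s,P(p,0,-215,73,1)))
ca=lambda x,y:((x+.5)/4-.5+340,(y+.5)/4-.5+205)
print('A',atz(t,ca(351,103),.055),'B',atz(t,ca(309,250),.055))
cl=lambda x,y:((x+.5)/2.5-.5+60,(y+.5)/2.5-.5+130)
T=[atz(t,cl(*q),.034) for q in[(128,255),(318,226),(338,358),(148,388)]]
print('tray',np.mean(T,0),[np.linalg.norm(T[i]-T[i-1]) for i in range(4)],np.degrees(np.arctan2(*(T[0]-T[3]+T[1]-T[2])[1::-1])),np.degrees(np.arctan2(*(T[0]-T[1]+T[3]-T[2])[1::-1]))-90)
E
python3 fit.py
```

```text
press [ 0.6195  0.0303 -0.0635  0.0109] -3.6399921819201726
[[-0.4, 0.1], [1.1, -1.4], [0.6, 0.8], [-0.2, -0.5], [-0.0, -0.1], [0.0, 0.3], [-0.8, 0.8], [1.1, 0.9], [-1.1, 0.8], [-0.9, -0.6], [0.5, -1.3], [0.3, -0.2]]
palm [np.float64(0.6249044549943512), np.float64(0.11509014779078486), 0.1965] grip [np.float64(0.606553185540758), np.float64(-0.17338171957745593), 0.058] nests [array([ 0.5489, -0.0395,  0.022 ]), array([ 0.6148, -0.0436,  0.022 ]), array([ 0.6807, -0.0478,  0.022 ])]
side proj palm [[323.75861664 188.06735533]] shgrip top [[310.34051585 288.16680018]]
A [ 0.63239289 -0.35418169  0.055     ] B [ 0.53774924 -0.3273096   0.055     ]
tray [0.56639083 0.35738902 0.034     ] [np.float64(0.14162266535252527), np.float64(0.2058927963431688), np.float64(0.1391129521722612), np.float64(0.20476719151830586)] 10.42685725054721 9.559315426124556
```

Emit:
carry_out(targets=[0,38,25,3,-1,0,38,25,3,-1,0,38,25,3,-1,0,38,25,3,-1,0,38,25,3,-1,0,38,25,3,-1,0,38,25,3,-1,0,8,46,0,-1,0,8,46,0,-1,0,8,46,0,-1,0,8,46,0,-1,0,8,46,0,-1,0,8,46,0,-1,0,8,46,0,-1,0,8,46,0,-1,0,8,46,0,-1,0,8,46,0,-1,0,6,46,0,-1,0,4,46,0,-0.4,0,0,40,0,0])

```text
t: 2.4
eef_pos: [0.5282, 0.1169, 0.2526]
tool_rot: [-0.0, 1.0, -0.031, 0.0]
contact_force: [0.1, -0.8, 1.0]
gripper_width: 1.002
grasp_force: 0.0
```

Emit:
carry_out(targets=[0,10,2,-20,0,0,0,0,-35,0,0,0,0,-30,0,0,0,0,-9,0,0,0,0,0,0,255,0,0,0,0,255,0,0,0,0,255,0,0,0,0,255,0,0,0,0,255,0,0,0,0,255,0,0,0,0,255,0,0,0,0], newtons=40)

```text
t: 3.6
eef_pos: [0.5387, 0.1199, 0.1593]
tool_rot: [-0.002, 1.0, -0.03, 0.001]
contact_force: [0.8, 6.5, 1.1]
gripper_width: 0.131
grasp_force: 43.2
```

Emit:
carry_out(targets=[255,-8,0.5,0,0,255,-10,0.6,0,0,255,-10,0.6,0,0,255,-10,0.6,0,0,255,-5,0.3,0,0,255,-3,0.2,0,0,255,-2,0,0,0,255,0,0,0,0])

```text
t: 4.4
eef_pos: [0.5027, 0.1222, 0.1608]
tool_rot: [-0.005, 0.999, -0.032, 0.013]
contact_force: [39.0, 8.8, -28.8]
gripper_width: 0.129
grasp_force: 39.3
```

Emit:
carry_out(targets=[255,4,0,0,0,255,4,0,0,0,255,0,0,0,0,0,0,0,0,0,0,0,0,0,0,0,0,0,0,0,0,0,0,0,0,0,0,0,30,0,0,0,0,50,0,0,0,50,50,0,0,0,0,0,0])

```text
t: 5.5
eef_pos: [0.5001, 0.1602, 0.2793]
tool_rot: [-0.003, 1.0, -0.029, 0.005]
contact_force: [0.4, 0.6, 0.6]
gripper_width: 1.001
grasp_force: 0.0
```

```bash
python3 - <<'E'
from h import *
c=cam('side');t=cam('top')
a=cv2.resize(c['frame'][165:245,260:400],(700,400),interpolation=2)
cv2.imwrite('pics/d1.png',a[:,:,::-1])
cv2.imwrite('pics/d2.png',cv2.resize(t['frame'][165:300,215:375],(800,594),interpolation=2)[:,:,::-1])
E
```

```text
(no output)
```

View pics/d1.png

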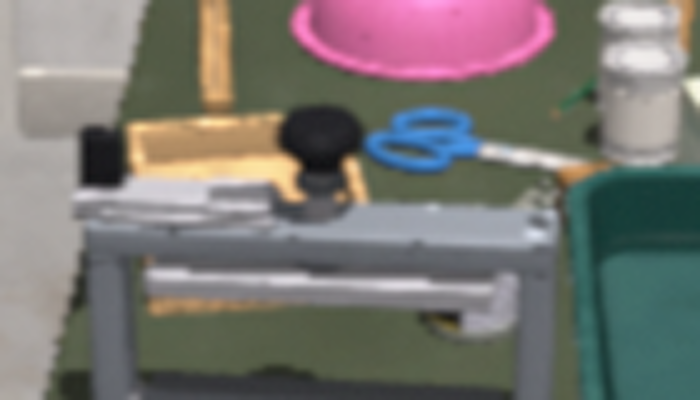

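```bash
python3 - <<'E'
from h import *
import cv2
s=cam('side')
p=(.6195,.0303,-.0635)
old=cv2.imread('pics/side0.png')
for im in(old[:,:,::-1],s['frame']):
    g=im[183:202,270:305].max(2); print(''.join('\n'+' '.join('%3d'%v for v in r) for r in g[5:14:3]))
for X in(-80,-90,-100,-110,-120,-130,-140):
    c,q=np.cos(p[2]),np.sin(p[2]);print(X,proj(s,[p[0]+(c*X-q*85)/1e3,p[1]+(q*X+c*85)/1e3,.175]))
E
```

```text
151 152 151 149 149 149 148 148 149 150 151 149 139 117  95  90  92  95  94  94  99 102 111 118 120 120 121 130 141 152 173 188 189 190 188
142 143 143 145 144 146 145 147 146 147 148 144 123  97  96 146 203 207 157 121 109 113 118 111 105 114 145 176 183 176 175 181 183 186 186
174 173 175 176 174 174 175 175 175 175 170 141 101  93  95 116 166 163  86  27  29  29  29  30  29  39  86 141 171 176 175 172 171 171 171

152 153 153 151 151 152 151 150 151 153 153 151 143 118  96  92  95  96  97  97 101 105 112 120 121 122 123 132 142 155 176 191 192 192 191
143 144 146 148 144 119  74  46  43  41  46  59  60  52  80 148 216 231 220 215 212 210 206 203 200 199 194 191 187 179 178 184 186 189 189
175 176 178 178 172 135  68  27  29  30  29  29  29  31  52 120 205 232 209 182 177 177 178 177 177 177 178 178 178 177 177 175 174 174 174
-80 [[294.40615212 194.22696898]]
-90 [[290.75623969 194.08567141]]
-100 [[287.11230544 193.94438428]]
-110 [[283.47428632 193.8031063 ]]
-120 [[279.84211985 193.66183618]]
-130 [[276.21574406 193.52057265]]
-140 [[272.59509753 193.37931444]]
```

View pics/d2.png

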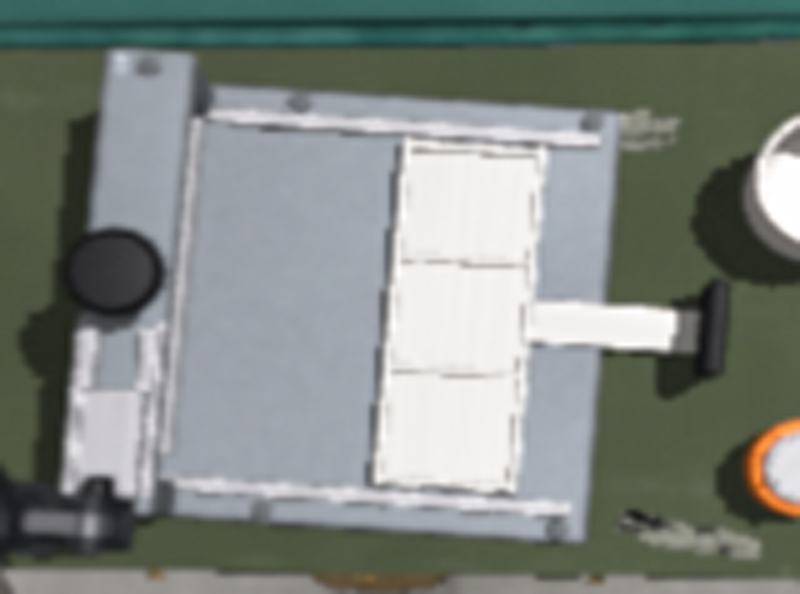

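Emit:
carry_out(targets=[0,3,-45,0,0,0,3,-45,0,0,0,3,-45,0,0,0,3,-45,0,0,0,3,-45,0,0,0,3,-45,0,0,0,4,-43,-30,0,0,4,-43,-30,0,0,4,-43,-30,0,0,4,-43,-30,0,0,4,-43,-30,0,0,0,-3,-40,0,0,0,0,-20,0,0,0,0,0,0])

```text
t: 7.05
eef_pos: [0.5305, -0.3224, 0.0659]
tool_rot: [-0.002, 0.999, -0.033, -0.005]
contact_force: [-0.5, 0.2, 0.0]
gripper_width: 0.998
grasp_force: 0.0
```

```bash
python3 - <<'E'
from h import *
t=cam('top');s=cam('side');o=bot.get_obs()['eef_pos'];print(o)
cv2.imwrite('pics/e1.png',np.vstack([cv2.resize(s['frame'][255:400,235:365],(520,580),interpolation=2)])[:,:,::-1])
E
```

```text
[ 0.53403189 -0.32301135  0.07029674]
```

View pics/e1.png

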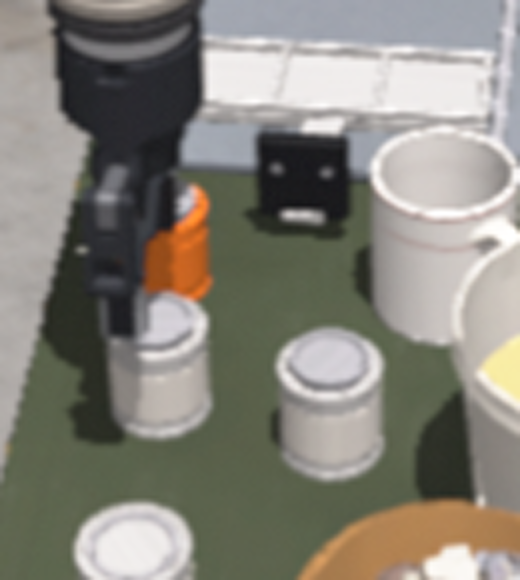

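```bash
python3 - <<'E'
from h import *
s=cam('side');o=bot.get_obs()['eef_pos'];print(o)
for z in(.07,.083,.1):
  print(proj(s,[o[0]-.003,o[1]-.05,z])) 
print('tin',proj(s,[.5377,-.3273,.0615]),proj(s,[.5377,-.3273,0]))
E
```

```text
[ 0.53508111 -0.3232005   0.07152142]
[[267.56969377 344.3303556 ]]
[[267.20103034 339.4159222 ]]
[[266.71234308 332.90905327]]
tin [[273.29146626 333.30277203]] [[274.78536104 355.33498331]]
```

Emit:
carry_out(targets=[0,0,0,-25,0,0,0,0,-20,0,0,0,0,0,0,255,0,0,0,0,255,0,0,0,0,255,0,0,0,0,255,0,0,0,0,255,0,0,0,0,255,0,0,0,0], newtons=40)

```text
t: 8.1
eef_pos: [0.5364, -0.3242, 0.0284]
tool_rot: [0.001, 0.999, -0.032, 0.002]
contact_force: [-0.6, -1.2, 6.3]
gripper_width: 0.623
grasp_force: 41.1
```

Emit:
carry_out(targets=[255,0,0,30,0,255,0,0,45,0,255,1,20,25,0,255,2,40,0,0,255,2,45,0,0,255,2,45,0,0,255,2,45,0,0,255,2,45,0,0,255,1,35,0,0,255,0,9,0,0,255,0,0,-15,0,255,0,0,-15,0,255,0,0,0,0,255,0,0,0,0])

```text
t: 9.5
eef_pos: [0.5472, -0.0396, 0.0966]
tool_rot: [0.0, 0.999, -0.032, 0.0]
contact_force: [0.7, -0.1, -1.0]
gripper_width: 0.615
grasp_force: 42.8
```

Emit:
carry_out(targets=[255,0.5,0,-20,0,255,0,0,-10,0,255,0,0,-6,0,255,0,0,-5,0,255,0,0,-5,0,255,0,0,0,0,255,0,0,0,0])

```text
t: 10.2
eef_pos: [0.548, -0.039, 0.0504]
tool_rot: [0.0, 0.999, -0.032, 0.0]
contact_force: [-0.4, 0.7, 2.2]
gripper_width: 0.621
grasp_force: 43.0
```

Emit:
carry_out(targets=[0,0,0,0,0,0,0,0,0,0,0,0,0,0,0,0,0,0,0,0,0,0,0,30,0,0,0,0,40,0,0,12,-45,10,0,0,12,-45,0,0,0,12,-45,0,0,0,12,-45,0,0,0,12,-45,0,0,0,12,-45,0,0,0,12,-45,0,0,0,0,0,-20,0,0,0,0,0,0,0,0,0,0,0])

```text
t: 11.8
eef_pos: [0.6314, -0.3523, 0.1094]
tool_rot: [-0.001, 1.0, -0.031, -0.001]
contact_force: [0.3, 0.5, -0.1]
gripper_width: 1.001
grasp_force: 0.0
```

```bash
python3 - <<'E'
from h import *
t=cam('top');s=cam('side');o=bot.get_obs()['eef_pos'];print(o)
a=cv2.resize(t['frame'][180:290,270:450],(720,440),interpolation=2)
b=cv2.resize(s['frame'][250:400,240:400],(160,150))
a[-150:,:160]=b
cv2.imwrite('pics/e2.png',a[:,:,::-1])
E
```

```text
[ 0.63237548 -0.35219281  0.11080336]
```

View pics/e2.png

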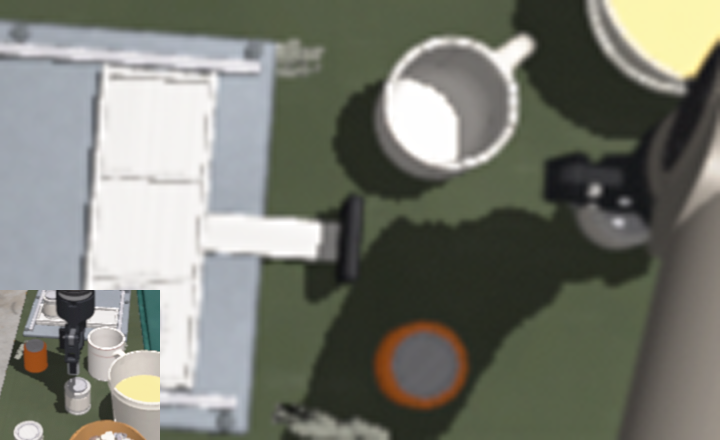

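Emit:
carry_out(targets=[0,0,-2,-35,0,0,0,0,-30,0,0,0,0,-20,0,0,0,0,0,0,255,0,0,0,0,255,0,0,0,0,255,0,0,0,0,255,0,0,0,0,255,0,0,0,0,255,0,0,0,0])

```text
t: 12.9
eef_pos: [0.6333, -0.3563, 0.0277]
tool_rot: [0.001, 0.999, -0.032, 0.002]
contact_force: [-0.8, 0.9, 5.8]
gripper_width: 0.619
grasp_force: 42.8
```

Emit:
carry_out(targets=[255,0,0,35,0,255,0,0,50,0,255,0,0,50,0,255,0,10,10,0,255,4,35,0,0,255,7,45,0,0,255,7,45,0,0,255,7,45,0,0,255,7,45,0,0,255,7,45,0,0,255,7,33,0,0,255,2,5.5,0,0,255,0,0,-35,0,255,0,0,-35,0,255,0,0,0,0,255,0,0,0,0,255,0,0,0,0])

```text
t: 14.6
eef_pos: [0.681, -0.0479, 0.1022]
tool_rot: [0.0, 0.999, -0.032, 0.002]
contact_force: [0.1, 1.2, -2.1]
gripper_width: 0.618
grasp_force: 42.9
```

Emit:
carry_out(targets=[255,0,0,-20,0,255,0,0,-15,0,255,0,0,-7,0,255,0,0,-5,0,255,0,0,-5.5,0,255,0,0,0,0,255,0,0,0,0])

```text
t: 15.3
eef_pos: [0.6801, -0.0475, 0.0496]
tool_rot: [0.0, 0.999, -0.032, 0.0]
contact_force: [-5.0, -0.1, 8.8]
gripper_width: 0.616
grasp_force: 43.9
```

Emit:
carry_out(targets=[0,0,0,0,0,0,0,0,0,0,0,0,0,0,0,0,0,0,0,0,0,0,0,30,0,0,0,0,40,0,0,-18,-30,15,0,0,-18,-32,0,0,0,-18,-32,0,0,0,-18,-31,0,0,0,-1,-1,-20,0,0,0,0,-40,0,0,0,0,-22,0,0,0,0,0,0,0,0,0,0,0])

```text
t: 16.8
eef_pos: [0.6068, -0.1735, 0.0508]
tool_rot: [-0.0, 0.999, -0.032, -0.0]
contact_force: [-0.0, -0.9, -0.0]
gripper_width: 0.998
grasp_force: 0.0
```

```bash
python3 - <<'E'
from h import *
t=cam('top');s=cam('side')
a=cv2.resize(s['frame'][225:325,255:385],(780,600),interpolation=2)
cv2.imwrite('pics/e3.png',a[:,:,::-1]);save(t,'t3.png')
E
```

```text
(no output)
```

View pics/e3.png

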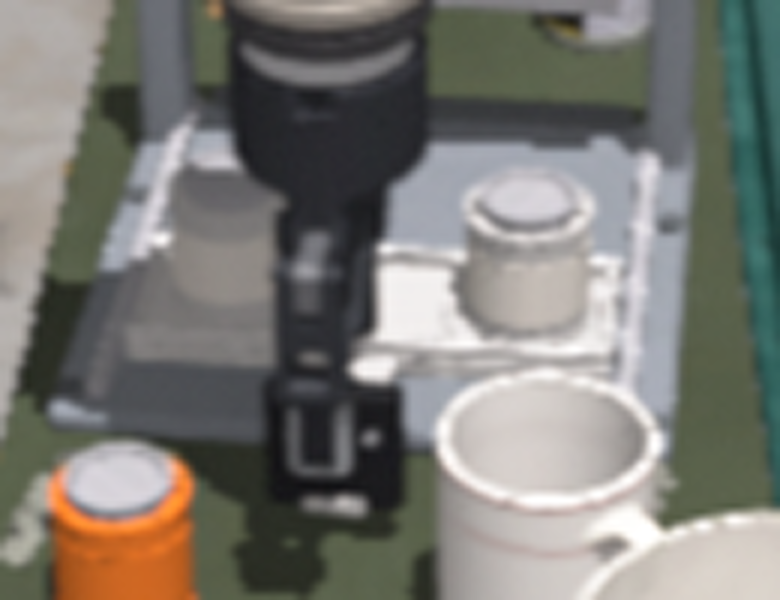

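Emit:
carry_out(targets=[255,0,0,-3,0,255,0,0,0,0,255,0,0,0,0,255,0,0,0,0,255,0,0,0,0,255,0,0,0,0,255,0,0,0,0,255,0,0,0,0,255,0.3,5,0,0,255,0.6,10,0,0,255,1,15,0,0,255,1,15,0,0,255,1,15,0,0,255,1,15,0,0,255,1,15,0,0,255,1,15,0,0,255,1,15,0,0,255,1,10,0,0])

```text
t: 18.7
eef_pos: [0.615, -0.0402, 0.0478]
tool_rot: [-0.001, 1.0, -0.031, -0.0]
contact_force: [-2.6, -2.1, 7.9]
gripper_width: 0.131
grasp_force: 41.9
```

Emit:
carry_out(targets=[255,0.6,10,0,0,255,0.6,10,0,0,255,0.3,6,0,0,255,0.2,4,0,0,255,0,3,0,0,255,0,2,0,0,255,0,0,0,0,255,0,0,0,0])

```text
t: 19.5
eef_pos: [0.6166, -0.0149, 0.0478]
tool_rot: [0.004, 0.999, -0.034, -0.0]
contact_force: [-2.9, -19.1, 7.8]
gripper_width: 0.131
grasp_force: 42.3
```

Emit:
carry_out(targets=[0,0,0,0,0,0,0,0,0,0,0,0,0,0,0,0,0,0,0,0,0,0,0,30,0,0,0,0,50,0,0,0,0,50,0,0,0,0,50,0,200,2,30,20,0,255,2,40,0,0,255,2,40,0,0,255,2,20,0,0,255,0,0,-20,0,255,0,0,0,0,255,0,0,0,0,255,0,0,0,0])

```text
t: 21.1
eef_pos: [0.6256, 0.1209, 0.2282]
tool_rot: [0.0, 0.999, -0.032, 0.0]
contact_force: [0.2, -0.6, -0.2]
gripper_width: 0.003
grasp_force: 0.0
```

```bash
python3 - <<'E'
from h import *
s=cam('side');print(bot.get_obs()['eef_pos'])
cv2.imwrite('pics/e4.png',cv2.resize(s['frame'][160:300,255:395],(600,600),interpolation=2)[:,:,::-1])
E
```

```text
[0.6257098  0.12089474 0.22838924]
```

View pics/e4.png

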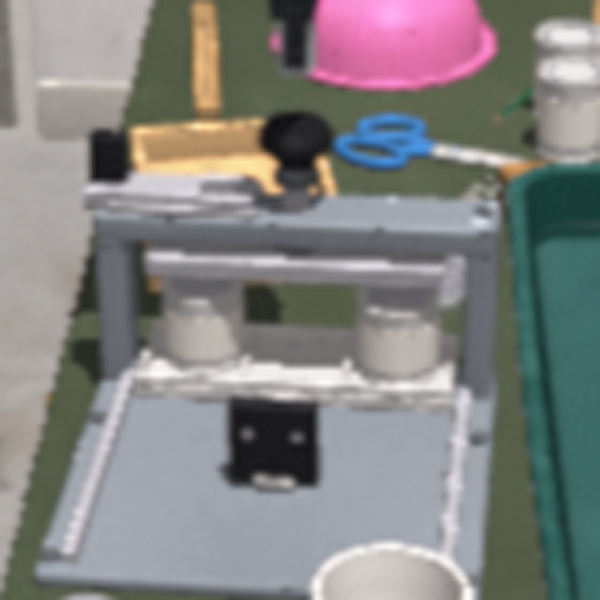

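Emit:
carry_out(targets=[255,0,-6,-15,0,255,0,0,-10,0,255,0,0,-6,0,255,0,0,-5,0,255,0,0,-5,0,255,0,0,-5,0,255,0,0,-4,0,255,0,0,-3,0,255,0,0,0,0,255,0,0,0,0])

```text
t: 22.15
eef_pos: [0.625, 0.1146, 0.1783]
tool_rot: [0.001, 0.999, -0.032, 0.0]
contact_force: [-12.5, -4.8, 26.2]
gripper_width: 0.001
grasp_force: 13.6
```

Emit:
carry_out(targets=[255,0,0,-1,0,255,0,0,0,0,255,0,0,0,0,255,0,0,0,0,255,0,0,20,0,255,0,0,40,0,255,-2,-20,10,0,100,-2,-40,0,0,0,-2,-40,0,0,0,-2,-30,0,0,0,0,0,-20,0,0,0,0,-40,0,0,0,0,-50,0,0,0,0,-50,0,0,0,0,0,0,0,0,0,0,0])

```text
t: 23.75
eef_pos: [0.6172, -0.0142, 0.0837]
tool_rot: [-0.0, 1.0, -0.032, -0.001]
contact_force: [0.7, -0.0, 0.8]
gripper_width: 0.999
grasp_force: 0.0
```

Emit:
carry_out(targets=[0,0,0,-20,0,0,0,0,-16,0,0,0,0,0,0,255,0,0,0,0,255,0,0,0,0,255,0,0,0,0,255,0,0,0,0,255,0,0,0,0,255,0,0,0,0,255,0,0,0,0,255,0,0,0,0,255,-0.3,-5,0,0,255,-0.6,-10,0,0,255,-1,-15,0,0,255,-1,-15,0,0,255,-1,-15,0,0,255,-1,-15,0,0,255,-1,-15,0,0,255,-1,-15,0,0])

```text
t: 25.65
eef_pos: [0.6109, -0.1183, 0.048]
tool_rot: [-0.001, 1.0, -0.031, 0.001]
contact_force: [0.7, 3.3, 5.6]
gripper_width: 0.134
grasp_force: 41.4
```

Emit:
carry_out(targets=[255,-1,-15,0,0,255,-1,-15,0,0,255,-0.7,-12,0,0,255,-0.7,-10,0,0,255,-0.5,-8,0,0,255,-0.3,-5,0,0,255,-0.2,-3,0,0,255,0,-2,0,0,255,0,0,0,0,255,0,0,0,0])

```text
t: 26.65
eef_pos: [0.6068, -0.1848, 0.048]
tool_rot: [-0.002, 1.0, -0.03, 0.0]
contact_force: [-2.6, 10.7, 7.9]
gripper_width: 0.136
grasp_force: 41.9
```

Emit:
carry_out(targets=[0,0,0.5,0,0,0,0,0,0,0,0,0,0,0,0,0,0,0,0,0,0,0,0,40,0,0,0,0,50,0,0,0,-50,50,0,0,0,-50,0,0,0,0,-50,0,0,0,0,0,0,0])

```text
t: 27.65
eef_pos: [0.6027, -0.3354, 0.1731]
tool_rot: [0.003, 0.999, -0.038, -0.0]
contact_force: [-0.6, -0.6, -0.6]
gripper_width: 0.998
grasp_force: 0.0
```

```bash
python3 - <<'E'
from h import *
t=cam('top');s=cam('side');save(t,'t5.png')
cv2.imwrite('pics/e5.png',cv2.resize(t['frame'][165:300,90:360],(800,400),interpolation=2)[:,:,::-1])
old=cv2.imread('pics/top0.png')[:,:,::-1];d=np.abs(t['frame'].astype(int)-old).max(2)[215:295,105:200];print('tray diff',(d>30).sum())
E
```

```text
tray diff 0
```

View pics/e5.png

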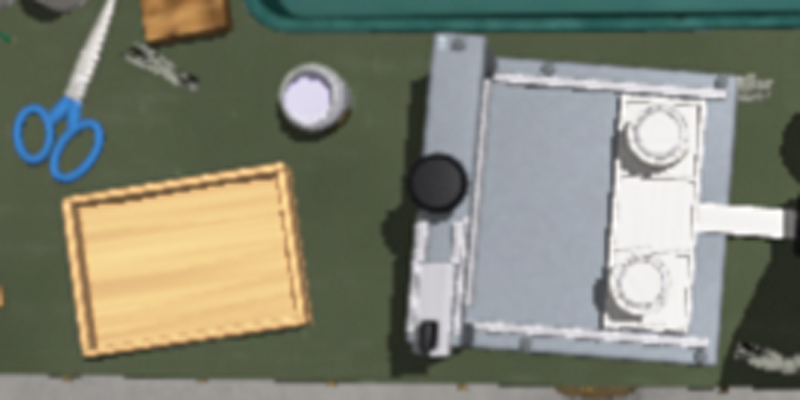

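Emit:
carry_out(targets=[0,11,39,0,0,0,12,45,0,0,0,12,45,0,0,0,12,45,0,0,0,12,45,0,0,0,12,45,0,0,0,5,11,0,0,0,0,0,-30,0,0,0,0,-35,0,0,0,0,0,0,0,0,0,0,0])

```text
t: 28.85
eef_pos: [0.6814, -0.0484, 0.1078]
tool_rot: [-0.0, 1.0, -0.031, -0.001]
contact_force: [-0.3, -0.4, 1.1]
gripper_width: 1.003
grasp_force: 0.0
```

```bash
python3 - <<'E'
from h import *
t=cam('top');print(bot.get_obs()['eef_pos'])
for u in((312.3,210.4),(305.6,260)):print(atz(t,u,.077))
E
```

```text
[ 0.68250585 -0.04871721  0.10916659]
[ 0.67675609 -0.05801948  0.077     ]
[ 0.55171423 -0.04304204  0.077     ]
```

Emit:
carry_out(targets=[0,-3,-9,-20,0,0,0,0,-20,0,0,0,0,-17,0,0,0,0,0,0,255,0,0,0,0,255,0,0,0,0,255,0,0,0,0,255,0,0,0,0,255,0,0,0,0,255,0,0,0,0])

```text
t: 29.9
eef_pos: [0.6801, -0.0582, 0.0527]
tool_rot: [-0.0, 0.999, -0.032, 0.001]
contact_force: [-0.3, 0.0, 6.4]
gripper_width: 0.618
grasp_force: 42.2
```

Emit:
carry_out(targets=[255,0,0,25,0,255,0,0,45,0,255,0,0,45,0,255,0,0,45,0,255,-1,5,40,0,255,-7,30,0,1,255,-11,42,0,1.4,255,-11,42,0,1.4,255,-11,42,0,1.4,255,-11,42,0,1.4,255,-11,42,0,1.4,255,-11,42,0,1.4,255,-11,42,0,1.4,255,-11,42,0,1.4,255,-11,42,0,1.4,255,-11,30,0,1.3,255,-11,12,0,0,255,-2,0,0,0,255,0,0,-40,0,255,0,0,-40,0])

```text
t: 31.9
eef_pos: [0.5502, 0.3945, 0.1716]
tool_rot: [-0.0, 0.995, 0.097, 0.002]
contact_force: [0.0, -0.6, -1.6]
gripper_width: 0.617
grasp_force: 42.8
```

Emit:
carry_out(targets=[255,0,0,-45,0,255,0,0,-25,0,255,0,0,0,0,255,0,0,0,0])

```text
t: 32.3
eef_pos: [0.5493, 0.395, 0.1016]
tool_rot: [0.0, 0.995, 0.097, 0.0]
contact_force: [0.0, 0.6, -1.3]
gripper_width: 0.617
grasp_force: 42.7
```

Emit:
carry_out(targets=[255,10,1.5,-20,0,255,0,0,-25,0,255,0,0,-10,0,255,0,0,-5,0,255,0,0,-5,0,255,0,0,0,0,255,0,0,0,0])

```text
t: 33.0
eef_pos: [0.5583, 0.3986, 0.0369]
tool_rot: [-0.0, 0.995, 0.098, 0.001]
contact_force: [0.6, 0.1, -2.3]
gripper_width: 0.619
grasp_force: 42.9
```

Emit:
carry_out(targets=[60,0,0,-0.5,0,60,0,0,0,0,60,0,0,0,0,60,0,0,0,0,60,0,0,20,0,60,0,0,45,0,60,0,0,50,0,60,0,0,50,0,0,0,-10,40,0,0,0,-38,0,-1.5,0,-1,-45,0,-1.5,0,-1,-45,0,-1.5,0,-1,-45,0,-1.5,0,-1,-45,0,-1.5,0,-1,-45,0,-1.5,0,-1,-45,0,-1.5,0,-1,-45,0,-1.5,0,-1,-45,0,-1.5,0,-1,-40,0,-1.3,0,0,0,0,0])

```text
t: 35.0
eef_pos: [0.5482, -0.0573, 0.2405]
tool_rot: [0.002, 0.999, -0.036, -0.0]
contact_force: [-0.7, 0.0, 0.0]
gripper_width: 1.005
grasp_force: 0.0
```

Emit:
carry_out(targets=[0,0,0,-40,0,0,0,0,-50,0,0,0,0,-40,0,0,0,0,0,0,0,0,0,0,0])

```text
t: 35.5
eef_pos: [0.5491, -0.0494, 0.1109]
tool_rot: [-0.0, 1.0, -0.031, -0.0]
contact_force: [0.9, 0.4, 0.6]
gripper_width: 1.002
grasp_force: 0.0
```

Emit:
carry_out(targets=[0,0,0,-25,0,0,0,0,-20,0,0,0,0,-14,0,0,0,0,0,0,255,0,0,0,0,255,0,0,0,0,255,0,0,0,0,255,0,0,0,0,255,0,0,0,0,255,0,0,0,0])

```text
t: 36.5
eef_pos: [0.5503, -0.0493, 0.0532]
tool_rot: [-0.0, 1.0, -0.031, 0.001]
contact_force: [-1.9, 1.8, 7.4]
gripper_width: 0.617
grasp_force: 40.8
```

```bash
python3 - <<'E'
from h import *
t=cam('top');save(t,'t6.png')
cv2.imwrite('pics/e6.png',cv2.resize(t['frame'][165:300,90:360],(800,400),interpolation=2)[:,:,::-1])
E
```

```text
(no output)
```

View pics/e6.png

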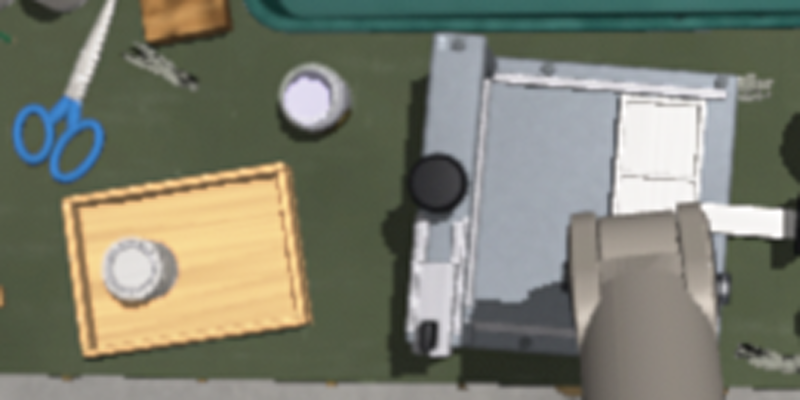

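Emit:
carry_out(targets=[255,0,0,25,0,255,0,0,45,0,255,0,0,45,0,255,0,0,45,0,255,0,7,40,0,255,2,30,0,1,255,3,42,0,1.7,255,3,42,0,1.7,255,3,42,0,1.7,255,3,42,0,1.7,255,3,42,0,1.7,255,3,42,0,1.7,255,3,42,0,1.7,255,0,30,0,1.7,255,0,6,0,0,255,0,0,-40,0,255,0,0,-50,0,255,0,0,-50,0,255,0,0,0,0,255,0,0,0,0])

```text
t: 38.55
eef_pos: [0.5721, 0.3164, 0.1121]
tool_rot: [0.0, 0.995, 0.096, -0.0]
contact_force: [0.1, 0.7, -1.6]
gripper_width: 0.615
grasp_force: 43.1
```

Emit:
carry_out(targets=[255,1,1,-25,0,255,0,0,-25,0,255,0,0,-12,0,255,0,0,-7,0,255,0,0,-5.5,0,255,0,0,0,0,255,0,0,0,0])

```text
t: 39.25
eef_pos: [0.5735, 0.3186, 0.0379]
tool_rot: [-0.0, 0.995, 0.096, 0.001]
contact_force: [0.2, 0.2, -1.1]
gripper_width: 0.62
grasp_force: 43.1
```

Release, lift and move clear.

Emit:
carry_out(targets=[255,0,0,-1,0,255,0,0,0,0,60,0,0,0,0,60,0,0,0,0,60,0,0,0,0,60,0,0,0,0,60,0,0,20,0,60,0,0,45,0,60,0,0,50,0,60,0,0,50,0,60,0,0,40,0,60,0,-40,0,0,60,0,-45,0,0,60,0,-45,0,0,60,0,-45,0,0,60,0,-45,0,0,60,0,-45,0,0,60,0,-45,0,0,60,0,-45,0,0,60,0,0,0,0])

```text
t: 41.25
eef_pos: [0.5723, -0.0456, 0.2407]
tool_rot: [0.002, 0.996, 0.091, -0.0]
contact_force: [-0.7, 0.5, -0.5]
gripper_width: 0.761
grasp_force: 0.0
```

```bash
python3 - <<'E'
from h import *
t=cam('top');s=cam('side')
a=cv2.resize(t['frame'][165:300,90:360],(600,300),interpolation=2);b=cv2.resize(s['frame'][150:250,240:440],(600,300),interpolation=2)
cv2.imwrite('pics/e7.png',np.vstack([a,b])[:,:,::-1]);print(bot.get_obs()['eef_pos'],bot.get_obs()['t'])
E
```

```text
[ 0.57277003 -0.03814803  0.24081997] 41.35
```

View pics/e7.png

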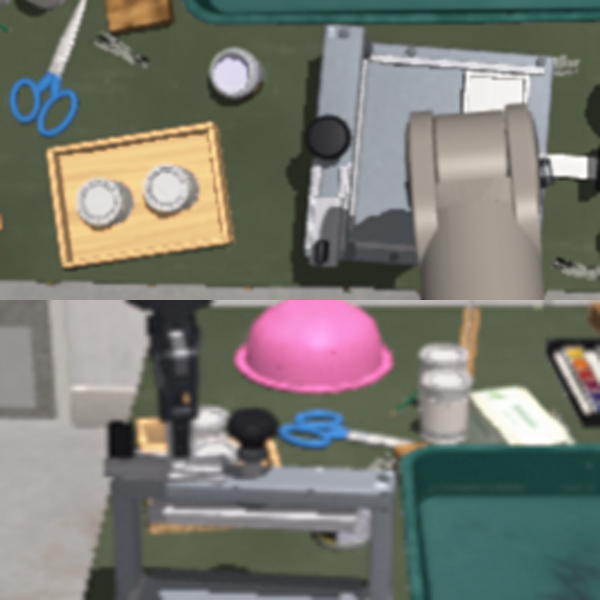

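```bash
python3 -c "
from station import bot
print(bot.hand_in())"
```

```text
the job is handed in; nothing more can be done
None
```

Handed in at about 41 s: I found two short tins, pressed both lids home and stood them upright in the tray, with the shuttle drawn out. The size slide met a hard stop after about 36 mm instead of 45 mm; I took that as the short-tin end stop because the plunger went its full 18 mm. The hand-in call gave no verdict.

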